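Feel for the heavy side of a loaded clinostat drum

ROBOT

A 6-joint arm with a two-finger parallel gripper is mounted at the origin on the work surface. World frame = base frame: x ahead of the robot, y to its left, z up, the work surface at z = 0. Lengths are in m, angles in degrees, forces in N, time in s.
With the tool pointing down it reaches from about 0.325 to 0.925 m from the base axis. Payload 3.1 kg.
Tool frame: the origin (TCP) lies on the centre line of the jaws, within the pads' length; the fingertips stand 14 mm ahead of it and the grasp point (between the pads) lies 5 mm behind it; z points along the fingers, y is the line along which they close (so a half turn about z gives the same grasp; the last joint's range is limited). The gripper opens to 85 mm and grips with 20 to 120 N. Pads are 22 mm wide; open, the fingers measure 114 mm over their backs; the gripper's body (76 mm by 85 mm) begins 54 mm behind the grasp point. The pads swing forward as they close: fully open they stand 13 mm farther back than shut.
Start: joints at [-82.116, 12.427, 92.441, -0, 75.132, -6.429], TCP at [0.155, -0.606, 0.245] pointing down, gripper open.
Joint ranges: [-157.48, 157.48], [-44.54, 120.13], [17.64, 146.25], [-64.5, 244.5], [7.68, 150.69], [-147.95, 147.95]. Speed limits (degrees/s): [159.86, 159.86, 180, 180, 180, 180].

INTERFACE

Orientations are given as [roll, pitch, yaw] about the fixed x, y, z axes, in that order (R = Rz(yaw) Ry(pitch) Rx(roll)).
In Python, from rig import ctrl gives the robot as it stands.
- The arm moves only by the shell command python3 -m creep 'ROWS' [FORCE]. ROWS is JSON, a list of rows, each a list of 3 entries, a list of its own where there are three numbers: the turn, a rotation vector about the tool's x, y, z in rad, then the shift along the tool's x, y, z in m, then the gripper command: -1 is shut, 1 is fully open, values between are in proportion. In form: [[[ax, ay, az], [tx, ty, tz], jaw], ...]. A call has 1 to 8 rows; each row is the pose to reach, as a shift and turn from the pose commanded when the call began, along the tool's axes at that moment; what a row does not reach only later rows make up. A row lasts 1/12 s, in which the tool goes at most 41.7 mm and 7.16 degrees, less where a joint would pass 70% of its speed; a pose out of reach is approached as far as the arm can. A call with a gripper value outside its range is refused whole. The fingers move at their own pace and stop on an object; FORCE is the grip in N (left out, the last holds). Time passes only in rows, so rows that repeat a pose let the fingers close. It gives the time, the measured TCP pose, the force, the opening and the grip force at its end, in the units of the state.
- ctrl.read_state(): the state, without advancing time (a new reading comes with each control period).
- ctrl.snapshot(name): name is "scene" or "top" or "wrist"; returns the picture (420x560x3 uint8, red, green, blue); there is no depth.
- ctrl.camera_params(name): a dict with "camera_matrix" (3x3 intrinsics, pixels), "rvec" (rotation vector, rad) and "tvec" (3), from world to camera coordinates, as OpenCV has them; the wrist camera has in their place "T_tool_cam" (4x4, takes a point from camera to tool coordinates, whose origin is the TCP and whose axes are the flange's). Camera axes: x right, y down, z forward; pixel columns grow to the right and rows downward; lengths in m; the calibration is good to about 2 mm. A picture is of the moment at which its call begins: read the wrist's pose just before it. camera_params takes no time and is no camera call.
- ctrl.hand_in(): hands the job in; it is judged then, once.
The state is a dict: "time_s": time; "joints": joint angles; "dq": joint speeds; "tau": joint torques, N m; "ee_pos": TCP position; "orientation": TCP orientation; "contact_force": force on the tool from outside, world axes, zero at the start; "wrist_torque": the same for the moment, N m; "width": finger opening in m; "finger_force": force on a finger pad.
Only numpy, scipy, OpenCV 4.12 (cv2) and the standard library are available. Lean on these libraries where they do the work, as an engineer would, in place of code of your own. Each camera call takes 0.05 s, during which the arm holds its last target. There are 200 camera calls.

TASK

The closed drum on the clinostat has its seed pan clipped off-centre inside, out of sight. Turn the drum by hand against its slip clutch, feel which side is heavy, and bring the heavy side straight down. Finish while holding it there, at rest and with a firm grip, so that I can clip the counterweight on opposite; leave the counterweight, the beaker and the dish where they are.

Things in the scene. Friction and masses are not known exactly. Their poses are not given: they have to be found in the camera images.
- clinostat: Bench motor that turns seedlings about a level shaft; fast to the bench. Grey base plate 300 x 150 mm, white motor housing 115 x 110 mm, 192 mm high, whose near face is 105 mm behind the drum's centre (-x). Origin on the bench under the drum's centre; x along the shaft, out through the drum's lid; z up. Between housing and drum: 10 mm shaft, boss and clutch collar, all within 24 mm of its axis.
- drum_center (a point): Centre of the closed aluminium drum, on the shaft, 150 mm above the bench; axes as the clinostat's, they do not turn with the drum. Drum: 140 mm in diameter, 50 mm thick (x from -25 to +25 mm), flat faces. On the lid (+x) stand four steel nuts, 14 mm in diameter, 32 mm long (x from 25 to 57 mm), their axes 54 mm from the shaft, 90 degrees apart; at the centre a flat 9 mm nut.
- drum (a joint): Angle of the drum about the clinostat's x axis, right-handed (rad), no end stops. 0: the lid's black index line is at the top, the nuts at 45, 135, 225, 315 degrees from it. The line tells nothing of the pan (about 0.58 kg, 30 mm off the shaft, fixed in a new unknown place each time). The clutch drags with 0.26 N m either way, the pan adds or takes up to 0.14 to 0.21: the drum stays where left.
- counterweight: Brass counterweight, 36 mm across, 16 mm high, with a steel clip; origin under its centre, on the bench. To be left alone.
- beaker: White plastic beaker, 70 mm across, 95 mm high; origin under its centre, on the bench. To be left alone.
- petri: Clear petri dish with lid, 93 mm across, 15 mm high; origin under its centre, on the bench. To be left alone.

How it is judged (in metres and radians):
At the end, for the whole second after the job is handed in: The heavy side of the drum (the pan hidden in it) is straight below the shaft to within 0.35 rad (20 degrees), the drum is at rest, and the fingers still grip it (contact force over 10 N); counterweight, beaker and dish have not moved by more than 30 mm (contact force between the fingers and drum above 10 N and angle between pan's own z axis and vertical below 0.35 rad and angular speed of drum below 0.1 rad/s and distance of each of counterweight, beaker, petri from where it was at the start of the episode below 0.03 m); the arm keeps its last pose, push and grip.
It fails at once if the counterweight, the beaker or the dish is disturbed (distance of any of counterweight, beaker, petri from where it was at the start of the episode above 0.03 m).
It also fails if it takes over 58 s, if anything falls off the work surface, if the arm or the gripper's body presses on something with over 40 N, if the wrist force passes 120 N, or if a joint passes its speed limit or range.

## Working session

There is one attempt and no reset: what is moved stays moved. The work goes in short steps, Python scripts to look and compute and a shell command to move; the robot and the scene stay as the last step left them, time stands still between calls to the robot, and variables do not carry over. Pictures are saved under pics/ and viewed, at most 10 in all, crops included, and the job is handed in when it is done.

```bash
ls; mkdir -p pics
python3 - <<'E'
from rig import ctrl
import cv2,numpy as np
print(ctrl.read_state())
for n in ("scene","top"):
    im=ctrl.snapshot(n); cv2.imwrite(f"pics/{n}0.png",im[:,:,::-1])
    p=ctrl.camera_params(n); print(n,p)
print(ctrl.camera_params("wrist"))
E
```

```text
pics
{'time_s': 0.0, 'joints': array([-8.21157533e+01,  1.24771446e+01,  9.25282055e+01,  1.41991190e-03,
        7.51319127e+01, -6.43041587e+00]), 'dq': array([ 0.03592096, -0.03086245, -0.08305156, -0.01717973,  0.08146071,
        0.06488779]), 'tau': array([ 1.21189523e-04, -3.96844625e+01, -3.03853583e+01, -8.56990800e-05,
        9.69831337e-03, -7.00127444e-06]), 'ee_pos': array([ 0.15443108, -0.60481874,  0.24396653]), 'orientation': array([-1.79863754e+02, -1.67357920e-02,  1.43142767e+01]), 'contact_force': array([ 0.02209512, -0.33324632, -0.47023581]), 'wrist_torque': array([ 0.00733582, -0.00169484,  0.00605173]), 'finger_force': 0.0, 'width': 0.08521869345236964}
scene {'camera_matrix': array([[390.79667604,   0.        , 280.24178321],
       [  0.        , 390.79667604, 213.65096038],
       [  0.        ,   0.        ,   1.        ]]), 'rvec': array([ 1.8093644 ,  1.40675968, -0.71415946]), 'tvec': array([-0.17136369, -0.23020359,  1.31232131])}
top {'camera_matrix': array([[410.0730242 ,   0.        , 272.39328455],
       [  0.        , 410.0730242 , 204.17364721],
       [  0.        ,   0.        ,   1.        ]]), 'rvec': array([ 2.16214789, -2.05207071,  0.22221655]), 'tvec': array([-0.00488035,  0.57816518,  0.99101454])}
{'camera_matrix': array([[299.06506768,   0.        , 279.76194619],
       [  0.        , 299.06506768, 207.19219026],
       [  0.        ,   0.        ,   1.        ]]), 'T_tool_cam': array([[-9.45784936e-04, -9.51889350e-01, -3.06440485e-01,
         7.90080428e-02],
       [ 9.99999079e-01, -1.19856088e-03,  6.36708530e-04,
        -8.46429498e-04],
       [-9.73363646e-04, -3.06439600e-01,  9.51889607e-01,
        -1.28858700e-01],
       [ 0.00000000e+00,  0.00000000e+00,  0.00000000e+00,
         1.00000000e+00]])}
```

View pics/scene0.png

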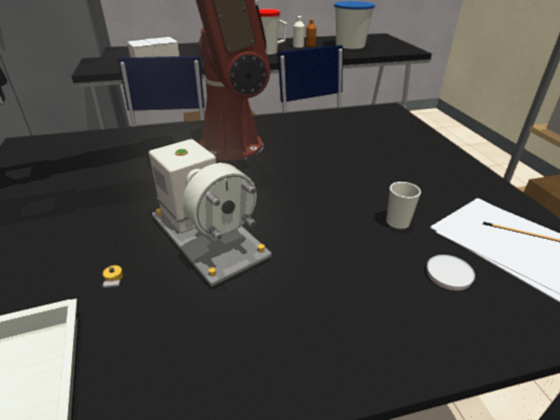

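View pics/top0.png

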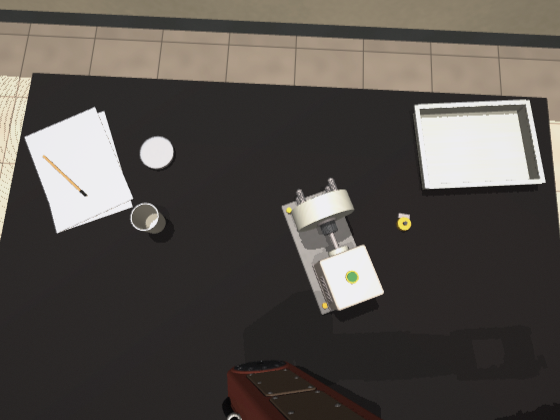

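Run:
```python
import cv2,numpy as np
a=cv2.imread("pics/scene0.png")[135:285,140:280]; b=cv2.imread("pics/top0.png")[170:320,270:390]
a=cv2.resize(a,None,fx=3,fy=3,interpolation=cv2.INTER_CUBIC);b=cv2.resize(b,None,fx=3,fy=3,interpolation=cv2.INTER_CUBIC)
o=np.hstack([a,b]);print(o.shape);cv2.imwrite("pics/crop0.png",o)
```

```text
(450, 780, 3)
```

View pics/crop0.png

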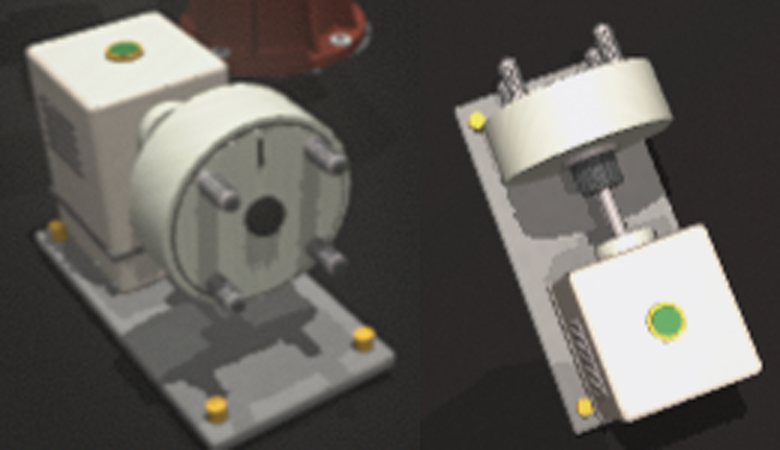

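```bash
cat > h.py <<'E'
import cv2,numpy as np
from rig import ctrl
def proj(P,n):
    p=ctrl.camera_params(n); return cv2.projectPoints(np.array(P,float),p["rvec"],p["tvec"],p["camera_matrix"],None)[0][:,0]
E
python3 - <<'E'
from h import *
from scipy.optimize import least_squares as ls
top=np.array([(572,276),(703,226),(760,370),(628,420)],float)
top=(top-[420,0])/3+[270,170]
sc=np.array([(227,194),(234,295),(334,157),(335,260),(25,48),(95,110),(225,65),(155,12)],float)/3+[140,135]
Ht=[(-.105,.055,.192),(-.105,-.055,.192),(-.22,-.055,.192),(-.22,.055,.192)]
def f(q,full=0):
    x,y,w,t=q; R=np.array([[np.cos(w),-np.sin(w),0],[np.sin(w),np.cos(w),0],[0,0,1]])
    W=lambda P:np.array(P)@R.T+[x,y,0]
    nut=[(.057,-.054*np.sin(t+a),.15+.054*np.cos(t+a)) for a in np.deg2rad([45,135,-45,-135])]
    hs=[Ht[2],Ht[1],Ht[0],Ht[3]]
    r=np.vstack([proj(W(Ht),"top")-top,proj(W(nut+hs),"scene")-sc])
    return r if full else r.ravel()
s=ls(f,[.5,-.1,.3,0],loss="soft_l1"); print(s.x,np.rad2deg(s.x[2:]));print(f(s.x,1).round(1))
E
```

```text
[ 0.54612012 -0.08935328  0.40480255 -0.04838766] [23.19347773 -2.77240898]
[[-3.3 -0.9]
 [-0.4 -1.6]
 [ 1.5  0.6]
 [-2.1  2.3]
 [ 0.6  1.1]
 [ 0.2  1.5]
 [ 0.3  1.5]
 [-0.1  0.1]
 [-2.7 -3.6]
 [-3.9 -4.1]
 [ 0.2 -4. ]
 [-1.1 -4.1]]
```

Run:
```python
from h import *
from scipy.optimize import least_squares as ls
top=np.array([(572,276),(703,226),(760,370),(628,420),(508,64),(602,31)],float)
top=(top-[420,0])/3+[270,170]
sc=np.array([(227,194),(234,295),(334,157),(335,260),(25,48),(95,110),(225,65),(155,12),(265,215)],float)/3+[140,135]
def f(q,full=0):
    x,y,w,t,h=q; R=np.array([[np.cos(w),-np.sin(w),0],[np.sin(w),np.cos(w),0],[0,0,1]])
    Ht=[(-.105,.055,h),(-.105,-.055,h),(-.22,-.055,h),(-.22,.055,h)]
    W=lambda P:np.array(P)@R.T+[x,y,0]
    nut=[(.057,-.054*np.sin(t+a),.15+.054*np.cos(t+a)) for a in np.deg2rad([45,135,-45,-135])]
    hs=[Ht[2],Ht[1],Ht[0],Ht[3],(.03,0,.15)]
    r=np.vstack([proj(W(Ht+[nut[2],nut[0]]),"top")-top,proj(W(nut+hs),"scene")-sc])
    return r if full else r.ravel()
s=ls(f,[.5,-.1,.3,0,.19],loss="soft_l1"); print(s.x,np.rad2deg(s.x[2:4]));print(f(s.x,1).round(1))
```

```text
[ 0.54578366 -0.08999053  0.40313309 -0.03229094  0.1821051 ] [23.09782442 -1.85013449]
[[-3.6 -0.4]
 [-1.2 -0.9]
 [ 0.4  0.9]
 [-2.7  2.3]
 [-1.7  0.3]
 [-1.7 -0.2]
 [-0.1  1.5]
 [ 0.1  1.6]
 [-0.3  1.3]
 [-0.2 -0.2]
 [-2.   0.3]
 [-3.4  0.1]
 [ 0.4  0.1]
 [-0.7 -0.3]
 [-1.3 -1.2]]
```

```bash
cat >> h.py <<'E'
from scipy.spatial.transform import Rotation as Ro
O=np.array([.5458,-.0900,.15]); YAW=23.1
Rc=Ro.from_euler('z',YAW,degrees=True)
def target(a,rad,x): # nut angle a deg, TCP radius, x along shaft
    R=Rc*Ro.from_euler('x',a,degrees=True)*Ro.from_euler('x',180,degrees=True)
    A=np.deg2rad(a); return Rc.apply([x,-rad*np.sin(A),rad*np.cos(A)])+O,R
def delta(a,rad,x):
    s=ctrl.read_state(); R0=Ro.from_euler('xyz',s["orientation"],degrees=True); p,R=target(a,rad,x)
    print("turn",(R0.inv()*R).as_rotvec().round(3),"shift",R0.inv().apply(p-s["ee_pos"]).round(4))
E
python3 - <<'E'
from h import *
delta(-47,.15,.043)
E
```

```text
turn [-0.821  0.063 -0.145] shift [ 0.5322 -0.5171 -0.007 ]
```

```bash
python3 -m creep '[[[0,0,-0.03],[0.02,-0.02,-0.03],0],[[-0.1,0,-0.06],[0.04,-0.04,-0.06],0],[[-0.2,0.02,-0.09],[0.07,-0.06,-0.08],0],[[-0.3,0.03,-0.12],[0.1,-0.09,-0.1],0],[[-0.4,0.04,-0.145],[0.125,-0.12,-0.12],0],[[-0.5,0.05,-0.145],[0.15,-0.145,-0.13],0],[[-0.6,0.05,-0.145],[0.175,-0.17,-0.14],0],[[-0.7,0.06,-0.145],[0.2,-0.2,-0.15],0]]' 30
python3 - <<'E'
from h import *
delta(-47,.15,.043); print(ctrl.read_state()["joints"].round(0))
E
```

```text
time_s: 0.77
ee_pos: [0.2989, -0.3613, 0.3967]
orientation: [139.4, -0.5, 23.0]
contact_force: [0.6, 0.4, 0.4]
width: 0.0423
finger_force: 0.0
turn [-0.111 -0.005 -0.007] shift [ 0.3749 -0.2957 -0.059 ]
[-54. -37. 125. -10.  53.  16.]
```

```bash
python3 -m creep '[[[0,0,0],[0.03,-0.025,-0.01],0],[[-0.05,0,0],[0.06,-0.05,-0.02],0],[[-0.1,0,0],[0.09,-0.075,-0.04],0],[[-0.11,-0.005,0],[0.12,-0.1,-0.06],0],[[-0.11,-0.005,-0.007],[0.15,-0.125,-0.08],0],[[-0.11,-0.005,-0.007],[0.18,-0.15,-0.1],0],[[-0.11,-0.005,-0.007],[0.21,-0.175,-0.11],0],[[-0.11,-0.005,-0.007],[0.24,-0.2,-0.12],0]]'
python3 - <<'E'
from h import *
delta(-47,.15,.043); print(ctrl.read_state()["joints"].round(0))
E
```

```text
time_s: 1.43
ee_pos: [0.4213, -0.0712, 0.3637]
orientation: [133.4, -0.0, 23.3]
contact_force: [0.4, -0.5, 0.2]
width: 0.0427
finger_force: 0.0
turn [-0.007 -0.003  0.002] shift [ 0.1502 -0.1106  0.0454]
[  9. -25. 123. -47.  73.  86.]
```

```bash
python3 -m creep '[[[0,0,0],[0.03,-0.025,0],0],[[0,0,0],[0.06,-0.05,0],0],[[0,0,0],[0.09,-0.075,0.01],0],[[0,0,0],[0.12,-0.1,0.02],0],[[0,0,0],[0.135,-0.1,0.03],0],[[0,0,0],[0.135,-0.1,0.04],0],[[0,0,0],[0.135,-0.1,0.04],0],[[0,0,0],[0.135,-0.1,0.04],0]]'
python3 - <<'E'
from h import *
delta(-47,.15,.043); s=ctrl.read_state();print(s["joints"].round(0),s["wrist_torque"])
im=ctrl.snapshot("wrist");cv2.imwrite("pics/w1.png",im[:,:,::-1])
p=ctrl.camera_params("wrist");K=p["camera_matrix"];T=p["T_tool_cam"]
R=Ro.from_euler('xyz',s["orientation"],degrees=True)
def wp(P):
    P=R.inv().apply(Rc.apply(np.array(P)*[1,1,1])+O-s["ee_pos"]); c=(P-T[:3,3])@T[:3,:3]; u=c@K.T; return (u[:,:2]/u[:,2:]).round(0)
t=np.deg2rad(-2);
for x in(.025,.057): print(wp([(x,-.054*np.sin(t+a),.054*np.cos(t+a)) for a in np.deg2rad([45,135,-45,-135])]+[(x,0,0)]).tolist())
E
```

```text
time_s: 2.1
ee_pos: [0.5281, 0.0147, 0.2622]
orientation: [133.5, 0.2, 23.1]
contact_force: [-1.1, -0.6, 0.2]
width: 0.0424
finger_force: 0.0
turn [-0.008  0.003  0.003] shift [ 0.0182 -0.0116  0.0021]
[ 17.   1. 114. -50.  69. 104.] [ 0.26539369  0.15328212 -0.04077919]
[[325.0, 195.0], [271.0, 182.0], [267.0, 213.0], [214.0, 195.0], [269.0, 195.0]]
[[326.0, 163.0], [271.0, 154.0], [266.0, 174.0], [212.0, 162.0], [269.0, 163.0]]
```

View pics/w1.png

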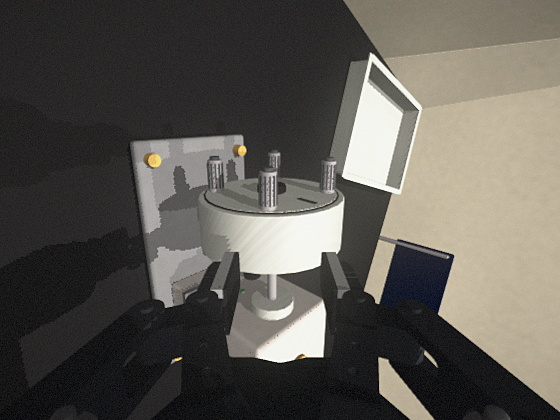

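```bash
python3 -m creep '[[[0,0,0],[0.02,-0.0105,0.01],0],[[0,0,0],[0.02,-0.0105,0.03],0],[[0,0,0],[0.02,-0.0105,0.05],0],[[0,0,0],[0.02,-0.0105,0.07],0],[[0,0,0],[0.02,-0.0105,0.085],0],[[0,0,0],[0.02,-0.0105,0.1],0],[[0,0,0],[0.02,-0.0105,0.1],0],[[0,0,0],[0.02,-0.0105,0.1],0]]'
python3 - <<'E'
from h import *
delta(-47,.05,.045); s=ctrl.read_state();print(s["joints"].round(0),s["wrist_torque"])
im=ctrl.snapshot("wrist");cv2.imwrite("pics/w2.png",im[:,:,::-1])
E
```

```text
time_s: 2.82
ee_pos: [0.5726, -0.0374, 0.1872]
orientation: [133.5, 0.1, 23.1]
contact_force: [-1.3, -0.0, 0.5]
width: 0.0425
finger_force: 0.0
turn [-0.008  0.001  0.001] shift [-0.0003 -0.0013  0.0031]
[ 10.  10. 113. -55.  59. 108.] [0.32349422 0.12562249 0.0044399 ]
```

View pics/w2.png

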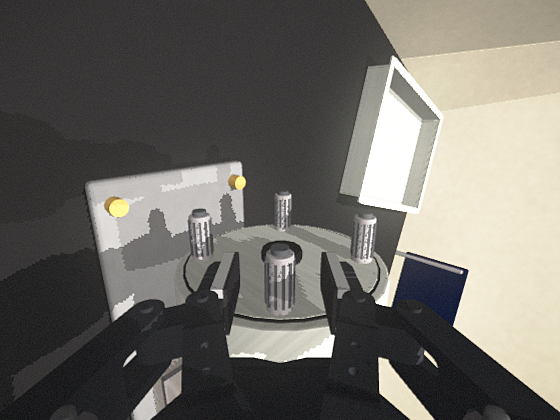

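```bash
cat >> h.py <<'E'
def rep():
    s=ctrl.read_state(); R=Ro.from_euler('xyz',s["orientation"],degrees=True)
    r=Rc.inv().apply(s["ee_pos"]-O); F=Rc.inv().apply(s["contact_force"]);M=Rc.inv().apply(s["wrist_torque"])
    a=np.rad2deg(np.arctan2(-r[1],r[2]))
    print("t%.2f a%.1f tilt%.1f rad%.4f x%.3f F%s M%s rxF_x %.3f ff%.0f w%.4f j%s"%(s["time_s"],a,s["orientation"][0]-180,np.hypot(r[1],r[2]),r[0],F.round(1),M.round(2),np.cross(r,F)[0],s["finger_force"],s["width"],s["joints"].round(0)[3:]))
E
python3 -c "from h import *;rep()"
python3 -m creep '[[[0,0,0],[0,0,0],-0.5],[[0,0,0],[0,0,0],-1],[[0,0,0],[0,0,0],-1],[[0,0,0],[0,0,0],-1],[[0,0,0],[0,0,0],-1],[[0,0,0],[0,0,0],-1]]' 60
python3 -c "from h import *;rep()"
```

```text
t2.87 a-45.4 tilt-46.6 rad0.0537 x0.046 F[ 0.8  0.  -0.1] M[ 0.32 -0.01  0.  ] rxF_x -0.007 ff0 w0.0428 j[-55.  59. 108.]
time_s: 3.37
ee_pos: [0.5736, -0.0359, 0.1876]
orientation: [133.4, 0.0, 23.2]
contact_force: [-3.7, 4.7, 6.3]
width: 0.0118
finger_force: 58.8
t3.37 a-45.9 tilt-46.6 rad0.0541 x0.047 F[-1.6  5.7  6.3] M[ 0.23  0.21 -0.22] rxF_x 0.028 ff59 w0.0118 j[-55.  59. 108.]
```

```bash
python3 -m creep '[[[0.05,0,0],[0,0.0027,0.0001],-1],[[0.1,0,0],[0,0.0054,0.0003],-1],[[0.15,0,0],[0,0.0081,0.0006],-1],[[0.2,0,0],[0,0.0107,0.0011],-1]]' >/dev/null
python3 -c "from h import *;rep()"
python3 -m creep '[[[0.05,0,0],[0,0.0027,0.0001],-1],[[0.1,0,0],[0,0.0054,0.0003],-1],[[0.15,0,0],[0,0.0081,0.0006],-1],[[0.2,0,0],[0,0.0107,0.0011],-1]]'
python3 -c "from h import *;rep()"
```

```text
t3.70 a-35.8 tilt-34.9 rad0.0544 x0.047 F[-2.5  8.9  5.4] M[ 0.57  0.28 -0.3 ] rxF_x -0.218 ff59 w0.0116 j[-40.  57.  92.]
time_s: 4.03
ee_pos: [0.5801, -0.0512, 0.2003]
orientation: [156.6, 0.0, 23.2]
contact_force: [-6.1, 5.8, 8.2]
width: 0.0117
finger_force: 59.2
t4.03 a-23.8 tilt-23.4 rad0.0550 x0.047 F[-3.3  7.7  8.2] M[ 0.53  0.43 -0.36] rxF_x -0.206 ff59 w0.0117 j[-25.  59.  77.]
```

```bash
cat >> h.py <<'E'
import json
def log(d):
    s=ctrl.read_state(); open("log.jl","a").write(json.dumps(dict(d=d,**{k:np.asarray(v).tolist() for k,v in s.items()}))+"\n"); rep()
E
for i in 1; do :; done
python3 -m creep '[[[0.05,0,0],[0,0.0027,0.0001],-1],[[0.1,0,0],[0,0.0054,0.0003],-1],[[0.15,0,0],[0,0.0081,0.0006],-1],[[0.2,0,0],[0,0.0107,0.0011],-1]]' >/dev/null
python3 -c "from h import *;log(1)"
python3 -m creep '[[[0.05,0,0],[0,0.0027,0.0001],-1],[[0.1,0,0],[0,0.0054,0.0003],-1],[[0.15,0,0],[0,0.0081,0.0006],-1],[[0.2,0,0],[0,0.0107,0.0011],-1]]'>/dev/null
python3 -c "from h import *;log(1)"
python3 -m creep '[[[0.05,0,0],[0,0.0027,0.0001],-1],[[0.1,0,0],[0,0.0054,0.0003],-1],[[0.15,0,0],[0,0.0081,0.0006],-1],[[0.2,0,0],[0,0.0107,0.0011],-1]]'>/dev/null
python3 -c "from h import *;log(1)"
python3 -m creep '[[[0.05,0,0],[0,0.0027,0.0001],-1],[[0.1,0,0],[0,0.0054,0.0003],-1],[[0.15,0,0],[0,0.0081,0.0006],-1],[[0.2,0,0],[0,0.0107,0.0011],-1]]'>/dev/null
python3 -c "from h import *;log(1)"
python3 -m creep '[[[0.05,0,0],[0,0.0027,0.0001],-1],[[0.1,0,0],[0,0.0054,0.0003],-1],[[0.15,0,0],[0,0.0081,0.0006],-1],[[0.2,0,0],[0,0.0107,0.0011],-1]]'>/dev/null
python3 -c "from h import *;log(1)"
python3 -m creep '[[[0.05,0,0],[0,0.0027,0.0001],-1],[[0.1,0,0],[0,0.0054,0.0003],-1],[[0.15,0,0],[0,0.0081,0.0006],-1],[[0.2,0,0],[0,0.0107,0.0011],-1]]'>/dev/null
python3 -c "from h import *;log(1)"
```

```text
t4.37 a-12.0 tilt-12.0 rad0.0555 x0.047 F[-4.4  6.3  9.6] M[ 0.45  0.64 -0.29] rxF_x -0.233 ff59 w0.0118 j[-12.  63.  64.]
t4.70 a-0.3 tilt-0.5 rad0.0561 x0.047 F[-4.5  3.4 10.7] M[ 0.51  0.7  -0.05] rxF_x -0.187 ff59 w0.0118 j[-0. 70. 53.]
t5.03 a11.3 tilt-349.1 rad0.0567 x0.047 F[-3.6  1.6 11.3] M[0.48 0.64 0.09] rxF_x -0.214 ff59 w0.0122 j[ 8. 78. 46.]
t5.37 a22.7 tilt-337.7 rad0.0572 x0.047 F[-2.7  0.4 11.6] M[0.44 0.5  0.12] rxF_x -0.278 ff59 w0.0115 j[15. 87. 41.]
t5.70 a34.0 tilt-326.3 rad0.0577 x0.047 F[-3.7 -2.7 11.3] M[0.37 0.4  0.19] rxF_x -0.232 ff59 w0.0120 j[21. 95. 37.]
t6.03 a45.3 tilt-314.9 rad0.0581 x0.047 F[-2.6 -4.6 11. ] M[0.33 0.31 0.18] rxF_x -0.265 ff59 w0.0118 j[ 27. 104.  36.]
```

```bash
python3 -m creep '[[[-0.05,0,0],[0,-0.0027,0.0001],-1],[[-0.1,0,0],[0,-0.0054,0.0003],-1],[[-0.15,0,0],[0,-0.0081,0.0006],-1],[[-0.2,0,0],[0,-0.0107,0.0011],-1]]' >/dev/null
python3 -c "from h import *;log(-1)"
python3 -m creep '[[[-0.05,0,0],[0,-0.0027,0.0001],-1],[[-0.1,0,0],[0,-0.0054,0.0003],-1],[[-0.15,0,0],[0,-0.0081,0.0006],-1],[[-0.2,0,0],[0,-0.0107,0.0011],-1]]' >/dev/null
python3 -c "from h import *;log(-1)"
python3 -m creep '[[[-0.05,0,0],[0,-0.0027,0.0001],-1],[[-0.1,0,0],[0,-0.0054,0.0003],-1],[[-0.15,0,0],[0,-0.0081,0.0006],-1],[[-0.2,0,0],[0,-0.0107,0.0011],-1]]' >/dev/null
python3 -c "from h import *;log(-1)"
python3 -m creep '[[[-0.05,0,0],[0,-0.0027,0.0001],-1],[[-0.1,0,0],[0,-0.0054,0.0003],-1],[[-0.15,0,0],[0,-0.0081,0.0006],-1],[[-0.2,0,0],[0,-0.0107,0.0011],-1]]' >/dev/null
python3 -c "from h import *;log(-1)"
python3 -m creep '[[[-0.05,0,0],[0,-0.0027,0.0001],-1],[[-0.1,0,0],[0,-0.0054,0.0003],-1],[[-0.15,0,0],[0,-0.0081,0.0006],-1],[[-0.2,0,0],[0,-0.0107,0.0011],-1]]' >/dev/null
python3 -c "from h import *;log(-1)"
python3 -m creep '[[[-0.05,0,0],[0,-0.0027,0.0001],-1],[[-0.1,0,0],[0,-0.0054,0.0003],-1],[[-0.15,0,0],[0,-0.0081,0.0006],-1],[[-0.2,0,0],[0,-0.0107,0.0011],-1]]' >/dev/null
python3 -c "from h import *;log(-1)"
python3 -m creep '[[[-0.05,0,0],[0,-0.0027,0.0001],-1],[[-0.1,0,0],[0,-0.0054,0.0003],-1],[[-0.15,0,0],[0,-0.0081,0.0006],-1],[[-0.2,0,0],[0,-0.0107,0.0011],-1]]' >/dev/null
python3 -c "from h import *;log(-1)"
```

```text
t6.37 a39.3 tilt-327.2 rad0.0573 x0.047 F[-0.8 -9.7  1. ] M[-1.61  0.11  0.17] rxF_x 0.393 ff60 w0.0117 j[21. 94. 38.]
t6.70 a27.8 tilt-338.6 rad0.0568 x0.047 F[-1.6 -9.3  1.1] M[-1.63  0.22  0.09] rxF_x 0.440 ff60 w0.0118 j[15. 86. 41.]
t7.03 a16.4 tilt-350.1 rad0.0563 x0.047 F[-2.2 -8.   2.3] M[-1.56  0.3   0.05] rxF_x 0.394 ff60 w0.0115 j[ 8. 77. 46.]
t7.37 a4.9 tilt-1.5 rad0.0557 x0.047 F[-2.5 -7.9  4.4] M[-1.53  0.46 -0.04] rxF_x 0.418 ff60 w0.0122 j[-1. 69. 54.]
t7.70 a-6.8 tilt-12.9 rad0.0551 x0.047 F[-3.8 -8.4  4.7] M[-1.53  0.55 -0.13] rxF_x 0.489 ff60 w0.0115 j[-12.  63.  64.]
t8.03 a-18.6 tilt-24.2 rad0.0545 x0.047 F[-3.3 -7.9  4.5] M[-1.53  0.54 -0.23] rxF_x 0.490 ff59 w0.0117 j[-26.  58.  77.]
t8.37 a-30.4 tilt-35.7 rad0.0540 x0.047 F[-3.9 -6.2  5. ] M[-1.43  0.41 -0.29] rxF_x 0.427 ff59 w0.0119 j[-41.  57.  93.]
```

```bash
cat > fit.py <<'E'
from h import *
from scipy.optimize import least_squares as ls
D=[]
for l in open("log.jl"):
    s=json.loads(l); r=Rc.inv().apply(np.array(s["ee_pos"])-O);F=Rc.inv().apply(s["contact_force"]);M=Rc.inv().apply(s["wrist_torque"])
    D.append((s["d"],r[1],r[2],F[1],F[2],M[0],np.deg2rad((s["orientation"][0]-180+180)%360-180)))
D.append((1,.0544*np.sin(np.deg2rad(35.8)),.0544*np.cos(np.deg2rad(35.8)),8.9,5.4,.57,np.deg2rad(-34.9)))
D.append((1,.055*np.sin(np.deg2rad(23.8)),.055*np.cos(np.deg2rad(23.8)),7.7,8.2,.53,np.deg2rad(-23.4)))
d,y,z,Fy,Fz,M,ti=np.array(D).T
# refine circle centre
cs=ls(lambda q:np.hypot(y-q[0],z-q[1])-q[2],[0,0,.054]).x; print("circle",cs.round(4))
for k in (.36,.44,.52):
  for cen in ((0,0),cs[:2]):
    yy,zz=y-cen[0],z-cen[1]; th=np.arctan2(-yy,zz)
    # M at sensor, sensor at L behind TCP along tool axis: r_s=r+L*(0,-sin ti,cos ti)
    T0=yy*Fz-zz*Fy+M+k*np.sin(ti); TL=-np.sin(ti)*Fz-np.cos(ti)*Fy
    A=np.c_[-d,np.sin(th),np.cos(th),-TL]   # c,a,b,L
    x,res,_,_=np.linalg.lstsq(A,T0,rcond=None)
    # T_g(th)=a sin+b cos = -Amp sin(th-th_eq)
    print(k,"c,a,b,L",x.round(3),"amp %.3f th_eq %.1f rms %.3f"%(np.hypot(x[1],x[2]),np.rad2deg(np.arctan2(x[2],-x[1])),(A@x-T0).std()))
E
python3 fit.py
```

```text
circle [-0.0028 -0.0005  0.0563]
0.36 c,a,b,L [-0.9    0.132 -0.563 -0.035] amp 0.579 th_eq -103.2 rms 0.058
0.36 c,a,b,L [-0.919  0.163 -0.539 -0.037] amp 0.563 th_eq -106.8 rms 0.058
0.44 c,a,b,L [-0.904  0.211 -0.568 -0.035] amp 0.606 th_eq -110.4 rms 0.057
0.44 c,a,b,L [-0.923  0.242 -0.54  -0.037] amp 0.591 th_eq -114.2 rms 0.058
0.52 c,a,b,L [-0.908  0.29  -0.572 -0.035] amp 0.641 th_eq -116.9 rms 0.057
0.52 c,a,b,L [-0.927  0.321 -0.54  -0.037] amp 0.629 th_eq -120.7 rms 0.059
```

```bash
cat >> fit.py <<'E'
print("fixed c")
for k in (.36,.44,.52):
  yy,zz=y-cs[0],z-cs[1]; th=np.arctan2(-yy,zz)
  T0=yy*Fz-zz*Fy+M+k*np.sin(ti)+.26*d; TL=-np.sin(ti)*Fz-np.cos(ti)*Fy
  A=np.c_[np.sin(th),np.cos(th),-TL]; x=np.linalg.lstsq(A,T0,rcond=None)[0]
  print(k,"a,b,L",x.round(3),"amp %.3f th_eq %.1f rms %.3f"%(np.hypot(x[0],x[1]),np.rad2deg(np.arctan2(x[1],-x[0])),(A@x-T0).std()))
  T=T0-.26*d+x[2]*TL
  print(np.c_[np.rad2deg(th),d,T,TL,M].round(2).tolist() if k==.44 else "")
  # forward-only & pure F-based
E
python3 fit.py | sed -n '/fixed/,$p'
```

```text
fixed c
0.36 a,b,L [ 0.077 -0.095  0.154] amp 0.122 th_eq -129.2 rms 0.106

0.44 a,b,L [ 0.156 -0.094  0.155] amp 0.182 th_eq -149.0 rms 0.106
[[-14.72, 1.0, -0.51, -4.22, 0.45], [-3.16, 1.0, -0.17, -3.28, 0.51], [8.36, 1.0, -0.19, -3.7, 0.48], [19.89, 1.0, -0.37, -4.78, 0.44], [31.39, 1.0, -0.2, -3.96, 0.37], [42.89, 1.0, -0.29, -4.53, 0.33], [36.72, -1.0, 0.2, 7.59, -1.61], [25.03, -1.0, 0.26, 8.3, -1.63], [13.49, -1.0, 0.07, 7.47, -1.56], [1.94, -1.0, 0.13, 8.03, -1.53], [-9.64, -1.0, 0.3, 9.21, -1.53], [-21.16, -1.0, 0.2, 9.1, -1.53], [-32.65, -1.0, -0.01, 7.98, -1.43], [-37.83, 1.0, -0.54, -4.21, 0.57], [-26.21, 1.0, -0.42, -3.81, 0.53]]
0.52 a,b,L [ 0.235 -0.093  0.155] amp 0.253 th_eq -158.4 rms 0.106
```

```bash
mv log.jl log_grip.jl
python3 -m creep '[[[0,0,0],[0,0,0],-0.55],[[0,0,0],[0,0,0],-0.55],[[0,0,0],[0,0,0],-0.55],[[0,0,0],[0,0,0],-0.55]]' >/dev/null
python3 -c "from h import *;log(0)"
python3 -m creep '[[[0.05,0,0],[0,0.0027,0.0001],-0.55],[[0.1,0,0],[0,0.0054,0.0003],-0.55],[[0.15,0,0],[0,0.0081,0.0006],-0.55],[[0.2,0,0],[0,0.0107,0.0011],-0.55]]' >/dev/null
python3 -c "from h import *;log(1)"
python3 -m creep '[[[0.05,0,0],[0,0.0027,0.0001],-0.55],[[0.1,0,0],[0,0.0054,0.0003],-0.55],[[0.15,0,0],[0,0.0081,0.0006],-0.55],[[0.2,0,0],[0,0.0107,0.0011],-0.55]]' >/dev/null
python3 -c "from h import *;log(1)"
python3 -m creep '[[[0.05,0,0],[0,0.0027,0.0001],-0.55],[[0.1,0,0],[0,0.0054,0.0003],-0.55],[[0.15,0,0],[0,0.0081,0.0006],-0.55],[[0.2,0,0],[0,0.0107,0.0011],-0.55]]' >/dev/null
python3 -c "from h import *;log(1)"
python3 -m creep '[[[0.05,0,0],[0,0.0027,0.0001],-0.55],[[0.1,0,0],[0,0.0054,0.0003],-0.55],[[0.15,0,0],[0,0.0081,0.0006],-0.55],[[0.2,0,0],[0,0.0107,0.0011],-0.55]]' >/dev/null
python3 -c "from h import *;log(1)"
python3 -m creep '[[[0.05,0,0],[0,0.0027,0.0001],-0.55],[[0.1,0,0],[0,0.0054,0.0003],-0.55],[[0.15,0,0],[0,0.0081,0.0006],-0.55],[[0.2,0,0],[0,0.0107,0.0011],-0.55]]' >/dev/null
python3 -c "from h import *;log(1)"
python3 -m creep '[[[0.05,0,0],[0,0.0027,0.0001],-0.55],[[0.1,0,0],[0,0.0054,0.0003],-0.55],[[0.15,0,0],[0,0.0081,0.0006],-0.55],[[0.2,0,0],[0,0.0107,0.0011],-0.55]]' >/dev/null
python3 -c "from h import *;log(1)"
python3 -m creep '[[[0.05,0,0],[0,0.0027,0.0001],-0.55],[[0.1,0,0],[0,0.0054,0.0003],-0.55],[[0.15,0,0],[0,0.0081,0.0006],-0.55],[[0.2,0,0],[0,0.0107,0.0011],-0.55]]' >/dev/null
python3 -c "from h import *;log(1)"
python3 -m creep '[[[0.05,0,0],[0,0.0027,0.0001],-0.55],[[0.1,0,0],[0,0.0054,0.0003],-0.55],[[0.15,0,0],[0,0.0081,0.0006],-0.55],[[0.2,0,0],[0,0.0107,0.0011],-0.55]]' >/dev/null
python3 -c "from h import *;log(1)"
```

```text
t8.70 a-35.4 tilt-35.0 rad0.0522 x0.046 F[-0.3  0.1  0.3] M[ 0.27  0.02 -0.03] rxF_x 0.004 ff0 w0.0193 j[-40.  57.  92.]
t9.03 a-27.4 tilt-23.0 rad0.0515 x0.046 F[ 1.4  7.4 -4.4] M[ 1.53 -0.13  0.05] rxF_x -0.441 ff4 w0.0190 j[-25.  58.  77.]
t9.37 a-15.9 tilt-11.5 rad0.0519 x0.046 F[-0.6  7.9  0.1] M[ 1.52  0.12 -0.07] rxF_x -0.396 ff4 w0.0193 j[-11.  63.  64.]
t9.70 a-3.9 tilt-0.0 rad0.0526 x0.046 F[-2.3  8.1  4.8] M[ 1.39  0.37 -0.02] rxF_x -0.409 ff4 w0.0194 j[-0. 70. 53.]
t10.03 a8.5 tilt-348.6 rad0.0533 x0.046 F[-3.3  7.6  6.7] M[1.28 0.48 0.14] rxF_x -0.451 ff4 w0.0192 j[ 9. 78. 46.]
t10.37 a20.8 tilt-337.3 rad0.0539 x0.046 F[-2.6  5.3  6.5] M[1.05 0.46 0.2 ] rxF_x -0.390 ff4 w0.0192 j[16. 87. 41.]
t10.70 a32.9 tilt-325.9 rad0.0545 x0.046 F[-3.3  3.9  7.1] M[0.86 0.29 0.27] rxF_x -0.389 ff3 w0.0194 j[21. 95. 37.]
t11.03 a44.9 tilt-314.5 rad0.0550 x0.046 F[-1.2  1.1  6.3] M[0.64 0.19 0.2 ] rxF_x -0.284 ff3 w0.0193 j[ 27. 104.  35.]
t11.37 a56.6 tilt-303.1 rad0.0555 x0.046 F[-1.2  0.   5.8] M[0.43 0.14 0.14] rxF_x -0.268 ff3 w0.0192 j[ 32. 112.  35.]
```

```bash
cd .;
python3 -m creep '[[[-0.02,0,0],[0,-0.001,0],-0.55],[[-0.03,0,0],[0,-0.0016,0],-0.55],[[-0.03,0,0],[0,-0.0016,0],-0.55],[[-0.03,0,0],[0,-0.0016,0],-0.55]]' >/dev/null
python3 -c "from h import *;log(0)"
python3 -m creep '[[[-0.05,0,0],[0,-0.0027,0.0001],-0.55],[[-0.1,0,0],[0,-0.0054,0.0003],-0.55],[[-0.15,0,0],[0,-0.0081,0.0006],-0.55],[[-0.2,0,0],[0,-0.0107,0.0011],-0.55]]' >/dev/null
python3 -c "from h import *;log(-1)"
python3 -m creep '[[[-0.05,0,0],[0,-0.0027,0.0001],-0.55],[[-0.1,0,0],[0,-0.0054,0.0003],-0.55],[[-0.15,0,0],[0,-0.0081,0.0006],-0.55],[[-0.2,0,0],[0,-0.0107,0.0011],-0.55]]' >/dev/null
python3 -c "from h import *;log(-1)"
python3 -m creep '[[[-0.05,0,0],[0,-0.0027,0.0001],-0.55],[[-0.1,0,0],[0,-0.0054,0.0003],-0.55],[[-0.15,0,0],[0,-0.0081,0.0006],-0.55],[[-0.2,0,0],[0,-0.0107,0.0011],-0.55]]' >/dev/null
python3 -c "from h import *;log(-1)"
python3 -m creep '[[[-0.05,0,0],[0,-0.0027,0.0001],-0.55],[[-0.1,0,0],[0,-0.0054,0.0003],-0.55],[[-0.15,0,0],[0,-0.0081,0.0006],-0.55],[[-0.2,0,0],[0,-0.0107,0.0011],-0.55]]' >/dev/null
python3 -c "from h import *;log(-1)"
python3 -m creep '[[[-0.05,0,0],[0,-0.0027,0.0001],-0.55],[[-0.1,0,0],[0,-0.0054,0.0003],-0.55],[[-0.15,0,0],[0,-0.0081,0.0006],-0.55],[[-0.2,0,0],[0,-0.0107,0.0011],-0.55]]' >/dev/null
python3 -c "from h import *;log(-1)"
python3 -m creep '[[[-0.05,0,0],[0,-0.0027,0.0001],-0.55],[[-0.1,0,0],[0,-0.0054,0.0003],-0.55],[[-0.15,0,0],[0,-0.0081,0.0006],-0.55],[[-0.2,0,0],[0,-0.0107,0.0011],-0.55]]' >/dev/null
python3 -c "from h import *;log(-1)"
python3 -m creep '[[[-0.05,0,0],[0,-0.0027,0.0001],-0.55],[[-0.1,0,0],[0,-0.0054,0.0003],-0.55],[[-0.15,0,0],[0,-0.0081,0.0006],-0.55],[[-0.2,0,0],[0,-0.0107,0.0011],-0.55]]' >/dev/null
python3 -c "from h import *;log(-1)"
python3 -m creep '[[[-0.05,0,0],[0,-0.0027,0.0001],-0.55],[[-0.1,0,0],[0,-0.0054,0.0003],-0.55],[[-0.15,0,0],[0,-0.0081,0.0006],-0.55],[[-0.2,0,0],[0,-0.0107,0.0011],-0.55]]' >/dev/null
python3 -c "from h import *;log(-1)"
cat > fit2.py <<'E'
from h import *
from scipy.optimize import least_squares as ls
D=[]
for l in open("log.jl"):
    s=json.loads(l); r=Rc.inv().apply(np.array(s["ee_pos"])-O); D.append((s["d"],r[1]+.0028,r[2]+.0005,Rc.inv().apply(s["wrist_torque"])[0],np.deg2rad((s["orientation"][0])%360-180)))
d,y,z,M,ti=np.array(D).T
th=np.arctan2(-y,z)-d*np.deg2rad(2.6)  # backlash of nut in jaws
q=lambda p:p[0]*d-(p[1]*np.sin(th)+p[2]*np.cos(th))*abs(d)-p[3]*np.sin(ti)-M
s=ls(q,[.8,0,0,.45]);p=s.x
sc=.26/p[0]
print(p.round(3),"amp Nm %.3f th_eq %.1f"%(np.hypot(p[1],p[2])*sc,np.rad2deg(np.arctan2(p[2],-p[1]))),"rms",s.fun.std())
print(np.c_[np.rad2deg(th),d,M,s.fun].round(2).tolist())
E
python3 fit2.py
```

```text
t11.70 a56.0 tilt-305.2 rad0.0539 x0.047 F[ 0.8 -0.  -0. ] M[-0.36  0.04  0.04] rxF_x 0.003 ff0 w0.0191 j[ 31. 110.  35.]
t12.03 a46.7 tilt-316.9 rad0.0523 x0.046 F[-0.4  0.1 -5.3] M[-1.01  0.04  0.03] rxF_x 0.199 ff2 w0.0194 j[ 26. 102.  36.]
t12.37 a34.5 tilt-328.4 rad0.0522 x0.046 F[-0.1 -1.1 -5.2] M[-0.91  0.01  0.03] rxF_x 0.202 ff2 w0.0190 j[20. 93. 38.]
t12.70 a22.6 tilt-339.8 rad0.0524 x0.046 F[-0.5 -1.7 -4.3] M[-0.7   0.04  0.01] rxF_x 0.169 ff2 w0.0191 j[14. 85. 42.]
t13.03 a10.7 tilt-351.3 rad0.0526 x0.046 F[-0.2 -2.  -2.8] M[-0.52  0.02 -0.02] rxF_x 0.129 ff2 w0.0195 j[ 7. 76. 47.]
t13.37 a-1.2 tilt-2.7 rad0.0529 x0.046 F[-0.4 -2.7 -1.6] M[-0.41  0.08 -0.04] rxF_x 0.142 ff1 w0.0194 j[-2. 68. 55.]
t13.70 a-12.9 tilt-14.1 rad0.0530 x0.046 F[-0.2 -3.1 -0.9] M[-0.22  0.05 -0.06] rxF_x 0.151 ff1 w0.0189 j[-14.  62.  66.]
t14.03 a-24.7 tilt-25.6 rad0.0532 x0.046 F[-1.4 -2.1  0. ] M[-0.12  0.07 -0.05] rxF_x 0.100 ff1 w0.0192 j[-28.  58.  79.]
t14.37 a-36.4 tilt-37.0 rad0.0533 x0.047 F[ 0.8 -1.3  0.3] M[-0.01  0.08 -0.07] rxF_x 0.064 ff1 w0.0189 j[-43.  57.  95.]
[ 0.851  0.332 -0.461  0.445] amp Nm 0.174 th_eq -125.8 rms 0.03705670283963134
[[-37.55, 0.0, 0.27, -0.01], [-32.46, 1.0, 1.53, 0.06], [-21.24, 1.0, 1.52, -0.03], [-9.43, 1.0, 1.39, -0.03], [2.83, 1.0, 1.28, -0.08], [15.21, 1.0, 1.05, -0.01], [27.54, 1.0, 0.86, -0.01], [39.77, 1.0, 0.64, 0.04], [51.92, 1.0, 0.43, 0.07], [53.86, 0.0, -0.36, -0.0], [46.71, -1.0, -1.01, -0.07], [34.21, -1.0, -0.91, 0.02], [22.09, -1.0, -0.7, -0.0], [10.19, -1.0, -0.52, -0.0], [-1.56, -1.0, -0.41, 0.05], [-13.11, -1.0, -0.22, 0.01], [-24.54, -1.0, -0.12, 0.01], [-35.78, -1.0, -0.01, 0.0]]
```

```bash
cd .;
python3 -m creep '[[[0,0,0],[0,0.0,0],-0.3],[[0,0,0],[0,0,-0.02],0],[[0,0,0],[0,0,-0.045],0],[[0,0,0],[0,0,-0.07],0]]' >/dev/null
python3 -c "from h import *;rep()"
python3 -m creep '[[[0.12,0,0],[0,0.0147,0.0009],0],[[0.24,0,0],[0,0.0292,0.0035],0],[[0.36,0,0],[0,0.0433,0.0079],0],[[0.48,0,0],[0,0.0568,0.0139],0],[[0.6,0,0],[0,0.0694,0.0215],0],[[0.72,0,0],[0,0.0811,0.0305],0],[[0.808,0,0],[0,0.0889,0.038],0]]' >/dev/null
python3 -c "from h import *;rep()"
python3 -m creep '[[[0.12,0,0],[0,0.0147,0.0009],0],[[0.24,0,0],[0,0.0292,0.0035],0],[[0.36,0,0],[0,0.0433,0.0079],0],[[0.48,0,0],[0,0.0568,0.0139],0],[[0.6,0,0],[0,0.0694,0.0215],0],[[0.72,0,0],[0,0.0811,0.0305],0],[[0.808,0,0],[0,0.0889,0.038],0],[[0.808,0,0],[0,0.0889,0.038],0]]' >/dev/null
python3 - <<'E'
from h import *
rep();im=ctrl.snapshot("wrist");cv2.imwrite("pics/w3.png",im[:,:,::-1])
E
```

```text
t14.70 a-37.2 tilt-36.7 rad0.1228 x0.046 F[0.6 0.8 0.2] M[0.24 0.02 0.01] rxF_x -0.062 ff0 w0.0429 j[-40.  65.  93.]
t15.28 a10.7 tilt-350.4 rad0.1255 x0.047 F[ 0.6  0.7 -0.7] M[-0.07 -0.   -0.  ] rxF_x -0.069 ff0 w0.0430 j[ 7. 84. 47.]
t15.95 a60.1 tilt-303.6 rad0.1192 x0.044 F[-2.   0.8 -2.7] M[-0.45  0.08  0.04] rxF_x 0.227 ff0 w0.0427 j[ 31. 117.  36.]
```

View pics/w3.png

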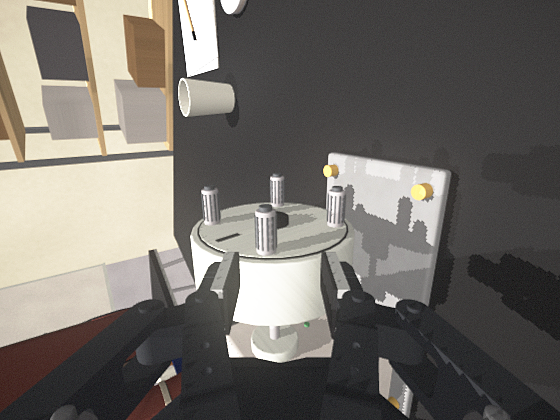

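```bash
cat >> h.py <<'E'
O=O+Rc.apply([0,-.0028,-.0005])
E
sed -i 's/r\[1\]+.0028,r\[2\]+.0005/r[1],r[2]/' fit2.py
python3 -m creep '[[[0,0,0],[0,0,0],0],[[0,0,0],[0,0,0],0],[[0,0,0],[0,0,0],0]]' >/dev/null
python3 - <<'E'
from h import *
rep();delta(54.2,.12,.045);s=ctrl.read_state()
p=ctrl.camera_params("wrist");K=p["camera_matrix"];T=p["T_tool_cam"]
R=Ro.from_euler('xyz',s["orientation"],degrees=True)
def wp(P):
    P=R.inv().apply(Rc.apply(np.array(P)*[1,1,1])+O-s["ee_pos"]); c=(P-T[:3,3])@T[:3,:3]; u=c@K.T; return (u[:,:2]/u[:,2:]).round(0)
for t in (50,54,58):
  t=np.deg2rad(t)
  for x in(.025,.057): print(wp([(x,-.054*np.sin(t+a),.054*np.cos(t+a)) for a in np.deg2rad([0,90,180,270])]+[(x,0,0)]).tolist())
E
```

```text
t16.25 a53.7 tilt-304.5 rad0.1226 x0.048 F[0.3 0.3 0.4] M[-0.37  0.05 -0.02] rxF_x -0.066 ff0 w0.0427 j[ 31. 117.  36.]
turn [-0.022  0.002  0.004] shift [-0.0026  0.0012  0.0026]
[[279.0, 257.0], [345.0, 232.0], [289.0, 211.0], [226.0, 227.0], [285.0, 229.0]]
[[279.0, 216.0], [348.0, 197.0], [289.0, 181.0], [224.0, 193.0], [285.0, 195.0]]
[[284.0, 257.0], [345.0, 230.0], [285.0, 210.0], [225.0, 229.0], [285.0, 229.0]]
[[284.0, 216.0], [347.0, 196.0], [285.0, 181.0], [223.0, 195.0], [285.0, 195.0]]
[[289.0, 257.0], [344.0, 229.0], [282.0, 210.0], [224.0, 230.0], [285.0, 229.0]]
[[290.0, 216.0], [346.0, 195.0], [282.0, 181.0], [222.0, 196.0], [285.0, 195.0]]
```

```bash
cd .;
python3 -m creep '[[[0,0,0],[-0.0015,0.001,0.02],0],[[0,0,0],[-0.0015,0.001,0.04],0],[[0,0,0],[-0.0015,0.001,0.06],0],[[0,0,0],[-0.0015,0.001,0.069],0],[[0,0,0],[-0.0015,0.001,0.069],0],[[0,0,0],[-0.0015,0.001,0.069],-0.55],[[0,0,0],[-0.0015,0.001,0.069],-0.55],[[0,0,0],[-0.0015,0.001,0.069],-0.55]]'
python3 - <<'E'
from h import *
log(0);im=ctrl.snapshot("wrist");cv2.imwrite("pics/w4.png",im[:,:,::-1])
E
```

```text
time_s: 16.92
ee_pos: [0.6057, -0.1151, 0.18]
orientation: [-124.3, 0.0, 23.2]
contact_force: [0.9, -0.0, 2.2]
width: 0.0192
finger_force: 0.6
t16.92 a55.1 tilt-304.3 rad0.0533 x0.045 F[ 0.8 -0.4  2.2] M[-0.21 -0.03 -0.06] rxF_x -0.083 ff1 w0.0192 j[ 31. 111.  35.]
```

View pics/w4.png

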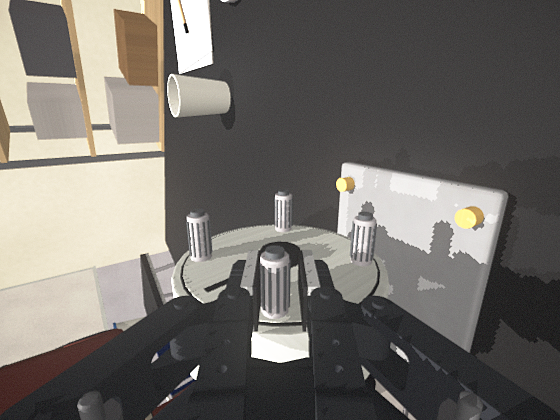

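```bash
head -n -1 log.jl > l1 && mv l1 logA.jl; rm log.jl
python3 -m creep '[[[-0.05,0,0],[0,-0.0027,0.0001],-0.55],[[-0.1,0,0],[0,-0.0054,0.0003],-0.55],[[-0.15,0,0],[0,-0.0081,0.0006],-0.55],[[-0.2,0,0],[0,-0.0107,0.0011],-0.55]]' >/dev/null
python3 -c "from h import *;log(-1)"
python3 -m creep '[[[-0.05,0,0],[0,-0.0027,0.0001],-0.55],[[-0.1,0,0],[0,-0.0054,0.0003],-0.55],[[-0.15,0,0],[0,-0.0081,0.0006],-0.55],[[-0.2,0,0],[0,-0.0107,0.0011],-0.55]]' >/dev/null
python3 -c "from h import *;log(-1)"
python3 -m creep '[[[-0.05,0,0],[0,-0.0027,0.0001],-0.55],[[-0.1,0,0],[0,-0.0054,0.0003],-0.55],[[-0.15,0,0],[0,-0.0081,0.0006],-0.55],[[-0.2,0,0],[0,-0.0107,0.0011],-0.55]]' >/dev/null
python3 -c "from h import *;log(-1)"
python3 -m creep '[[[-0.05,0,0],[0,-0.0027,0.0001],-0.55],[[-0.1,0,0],[0,-0.0054,0.0003],-0.55],[[-0.15,0,0],[0,-0.0081,0.0006],-0.55],[[-0.2,0,0],[0,-0.0107,0.0011],-0.55]]' >/dev/null
python3 -c "from h import *;log(-1)"
python3 -m creep '[[[-0.05,0,0],[0,-0.0027,0.0001],-0.55],[[-0.1,0,0],[0,-0.0054,0.0003],-0.55],[[-0.15,0,0],[0,-0.0081,0.0006],-0.55],[[-0.2,0,0],[0,-0.0107,0.0011],-0.55]]' >/dev/null
python3 -c "from h import *;log(-1)"
python3 -m creep '[[[-0.05,0,0],[0,-0.0027,0.0001],-0.55],[[-0.1,0,0],[0,-0.0054,0.0003],-0.55],[[-0.15,0,0],[0,-0.0081,0.0006],-0.55],[[-0.2,0,0],[0,-0.0107,0.0011],-0.55]]' >/dev/null
python3 -c "from h import *;log(-1)"
python3 -m creep '[[[-0.05,0,0],[0,-0.0027,0.0001],-0.55],[[-0.1,0,0],[0,-0.0054,0.0003],-0.55],[[-0.15,0,0],[0,-0.0081,0.0006],-0.55],[[-0.2,0,0],[0,-0.0107,0.0011],-0.55]]' >/dev/null
python3 -c "from h import *;log(-1)"
python3 -m creep '[[[-0.05,0,0],[0,-0.0027,0.0001],-0.55],[[-0.1,0,0],[0,-0.0054,0.0003],-0.55],[[-0.15,0,0],[0,-0.0081,0.0006],-0.55],[[-0.2,0,0],[0,-0.0107,0.0011],-0.55]]' >/dev/null
python3 -c "from h import *;log(-1)"
cat > fit3.py <<'E'
from h import *
from scipy.optimize import least_squares as ls
D=[]
for fn,off in(("logA.jl",0),("log.jl",-90)):
  for l in open(fn):
    s=json.loads(l); r=Rc.inv().apply(np.array(s["ee_pos"])-O); D.append((s["d"],np.arctan2(-r[1],r[2]),Rc.inv().apply(s["wrist_torque"])[0],np.deg2rad((s["orientation"][0])%360-180),np.deg2rad(off)))
d,th,M,ti,off=np.array(D).T
th=th-d*np.deg2rad(2.6)+off
q=lambda p:p[0]*d-(p[1]*np.sin(th)+p[2]*np.cos(th))*abs(d)-p[3]*np.sin(ti)-M
s=ls(q,[.8,0,0,.45],loss="soft_l1",f_scale=.05);p=s.x
print(p.round(3),"amp Nm %.3f th_eq %.1f"%(np.hypot(p[1],p[2])*.26/p[0],np.rad2deg(np.arctan2(p[2],-p[1]))))
print(np.c_[np.rad2deg(th),d,M,q(p)].round(2).tolist())
E
python3 fit3.py
```

```text
t17.30 a45.0 tilt-315.9 rad0.0524 x0.045 F[ 0.3 -0.4 -2.5] M[-0.63  0.02  0.01] rxF_x 0.108 ff1 w0.0194 j[ 26. 103.  36.]
t17.63 a33.0 tilt-327.4 rad0.0526 x0.045 F[ 0.3 -1.3 -1.5] M[-0.54  0.1  -0.04] rxF_x 0.100 ff1 w0.0195 j[21. 94. 38.]
t17.97 a21.2 tilt-338.8 rad0.0528 x0.045 F[-0.5 -1.  -2.4] M[-0.5  -0.02 -0.02] rxF_x 0.096 ff1 w0.0190 j[15. 85. 41.]
t18.30 a9.5 tilt-350.3 rad0.0530 x0.045 F[-0.7 -1.5 -1.7] M[-0.36  0.07  0.03] rxF_x 0.094 ff1 w0.0193 j[ 7. 77. 47.]
t18.63 a-2.1 tilt-1.8 rad0.0534 x0.045 F[-0.3 -2.3 -2.1] M[-0.37  0.01 -0.01] rxF_x 0.116 ff1 w0.0192 j[-2. 69. 54.]
t18.97 a-13.5 tilt-13.2 rad0.0537 x0.045 F[-0.6 -3.4 -0.9] M[-0.32  0.06 -0.04] rxF_x 0.169 ff1 w0.0193 j[-13.  62.  65.]
t19.30 a-24.7 tilt-24.7 rad0.0541 x0.045 F[-0.3 -4.1 -0.7] M[-0.25  0.11 -0.05] rxF_x 0.187 ff2 w0.0194 j[-27.  58.  78.]
t19.63 a-35.9 tilt-36.2 rad0.0545 x0.045 F[-1.1 -4.5  0.3] M[-0.37  0.1  -0.08] rxF_x 0.208 ff2 w0.0195 j[-42.  57.  94.]
[ 0.846  0.399 -0.451  0.434] amp Nm 0.185 th_eq -131.5
[[-37.55, 0.0, 0.27, -0.02], [-32.46, 1.0, 1.53, 0.08], [-21.24, 1.0, 1.52, -0.03], [-9.43, 1.0, 1.39, -0.03], [2.83, 1.0, 1.28, -0.09], [15.21, 1.0, 1.05, -0.04], [27.54, 1.0, 0.86, -0.04], [39.77, 1.0, 0.64, -0.01], [51.92, 1.0, 0.43, 0.01], [53.86, 0.0, -0.36, 0.01], [46.71, -1.0, -1.01, -0.11], [34.21, -1.0, -0.91, -0.02], [22.09, -1.0, -0.7, -0.03], [10.19, -1.0, -0.52, -0.02], [-1.56, -1.0, -0.41, 0.04], [-13.11, -1.0, -0.22, 0.01], [-24.54, -1.0, -0.12, 0.03], [-35.78, -1.0, -0.01, 0.03], [-42.41, -1.0, -0.63, 0.08], [-54.42, -1.0, -0.54, 0.05], [-66.18, -1.0, -0.5, 0.05], [-77.88, -1.0, -0.36, -0.07], [-89.48, -1.0, -0.37, -0.06], [-100.87, -1.0, -0.32, -0.12], [-112.14, -1.0, -0.25, -0.22], [-123.25, -1.0, -0.37, -0.13]]
```

```bash
python3 -m creep '[[[-0.05,0,0],[0,-0.0027,0.0001],-0.55],[[-0.1,0,0],[0,-0.0054,0.0003],-0.55],[[-0.15,0,0],[0,-0.0081,0.0006],-0.55],[[-0.2,0,0],[0,-0.0107,0.0011],-0.55]]' >/dev/null
python3 -c "from h import *;log(-1)"
python3 -m creep '[[[0.03,0,0],[0,0.0016,0],-0.55],[[0.03,0,0],[0,0.0016,0],-0.55],[[0.03,0,0],[0,0.0016,0],-0.55]]' >/dev/null
python3 -c "from h import *;log(0)"
python3 -m creep '[[[0.05,0,0],[0,0.0027,0.0001],-0.55],[[0.1,0,0],[0,0.0054,0.0003],-0.55],[[0.15,0,0],[0,0.0081,0.0006],-0.55],[[0.2,0,0],[0,0.0107,0.0011],-0.55]]' >/dev/null
python3 -c "from h import *;log(1)"
python3 -m creep '[[[0.05,0,0],[0,0.0027,0.0001],-0.55],[[0.1,0,0],[0,0.0054,0.0003],-0.55],[[0.15,0,0],[0,0.0081,0.0006],-0.55],[[0.2,0,0],[0,0.0107,0.0011],-0.55]]' >/dev/null
python3 -c "from h import *;log(1)"
python3 -m creep '[[[0.05,0,0],[0,0.0027,0.0001],-0.55],[[0.1,0,0],[0,0.0054,0.0003],-0.55],[[0.15,0,0],[0,0.0081,0.0006],-0.55],[[0.2,0,0],[0,0.0107,0.0011],-0.55]]' >/dev/null
python3 -c "from h import *;log(1)"
python3 -m creep '[[[0.05,0,0],[0,0.0027,0.0001],-0.55],[[0.1,0,0],[0,0.0054,0.0003],-0.55],[[0.15,0,0],[0,0.0081,0.0006],-0.55],[[0.2,0,0],[0,0.0107,0.0011],-0.55]]' >/dev/null
python3 -c "from h import *;log(1)"
python3 fit3.py
```

```text
t19.97 a-46.9 tilt-47.7 rad0.0547 x0.045 F[ 0.1 -5.1  0.6] M[-0.27  0.07 -0.12] rxF_x 0.215 ff2 w0.0193 j[-57.  59. 109.]
t20.22 a-47.0 tilt-45.6 rad0.0547 x0.045 F[-0.7  0.1  0.2] M[0.39 0.01 0.01] rxF_x 0.003 ff0 w0.0189 j[-54.  59. 107.]
t20.55 a-39.1 tilt-33.8 rad0.0537 x0.044 F[-0.9  4.4 -2.2] M[1.2  0.01 0.  ] rxF_x -0.256 ff3 w0.0191 j[-39.  57.  91.]
t20.88 a-28.0 tilt-22.2 rad0.0536 x0.044 F[-0.2  6.9 -1. ] M[ 1.32  0.21 -0.05] rxF_x -0.350 ff3 w0.0191 j[-24.  59.  76.]
t21.22 a-16.7 tilt-10.7 rad0.0535 x0.044 F[-1.3  9.   4.1] M[ 1.49  0.31 -0.03] rxF_x -0.397 ff4 w0.0193 j[-10.  64.  63.]
t21.55 a-5.2 tilt-359.2 rad0.0534 x0.044 F[-3.2  8.5  5.5] M[ 1.42  0.48 -0.01] rxF_x -0.427 ff4 w0.0191 j[ 1. 71. 53.]
[ 0.882  0.484 -0.44   0.444] amp Nm 0.193 th_eq -137.7
[[-37.55, 0.0, 0.27, -0.01], [-32.46, 1.0, 1.53, 0.15], [-21.24, 1.0, 1.52, 0.03], [-9.43, 1.0, 1.39, 0.01], [2.83, 1.0, 1.28, -0.07], [15.21, 1.0, 1.05, -0.04], [27.54, 1.0, 0.86, -0.06], [39.77, 1.0, 0.64, -0.04], [51.92, 1.0, 0.43, -0.03], [53.86, 0.0, -0.36, 0.0], [46.71, -1.0, -1.01, -0.22], [34.21, -1.0, -0.91, -0.12], [22.09, -1.0, -0.7, -0.11], [10.19, -1.0, -0.52, -0.08], [-1.56, -1.0, -0.41, -0.0], [-13.11, -1.0, -0.22, -0.01], [-24.54, -1.0, -0.12, 0.03], [-35.78, -1.0, -0.01, 0.04], [-42.41, -1.0, -0.63, 0.09], [-54.42, -1.0, -0.54, 0.07], [-66.18, -1.0, -0.5, 0.08], [-77.88, -1.0, -0.36, -0.03], [-89.48, -1.0, -0.37, -0.01], [-100.87, -1.0, -0.32, -0.07], [-112.14, -1.0, -0.25, -0.17], [-123.25, -1.0, -0.37, -0.09], [-134.25, -1.0, -0.27, -0.25], [-137.02, 0.0, 0.39, -0.07], [-131.66, 1.0, 1.2, -0.0], [-120.55, 1.0, 1.32, -0.08], [-109.33, 1.0, 1.49, -0.21], [-97.8, 1.0, 1.42, -0.12]]
```

```bash
cat > fit4.py <<'E'
from h import *
D=[]
for fn,off in(("logA.jl",0),("log.jl",-90)):
  for l in open(fn):
    s=json.loads(l); r=Rc.inv().apply(np.array(s["ee_pos"])-O);F=Rc.inv().apply(s["contact_force"]); a=np.arctan2(-r[1],r[2])
    D.append((s["d"],a,Rc.inv().apply(s["wrist_torque"])[0],np.deg2rad((s["orientation"][0])%360-180),np.deg2rad(off),-np.sin(a)*F[1]+np.cos(a)*F[2]))
d,th,M,ti,off,Fr=np.array(D).T
th=th-d*np.deg2rad(2.6)+off
for lat in (0,.0095):
 for e in (0,1):
  for mask in (abs(th)<9,off==0,d>-.5,d<.5):
   A=np.c_[d,-np.sin(th)*abs(d),-np.cos(th)*abs(d),-np.sin(ti)]
   if e: A=np.c_[A,abs(d)]
   y=M-lat*d*Fr
   p=np.linalg.lstsq(A[mask],y[mask],rcond=None)[0]
   print(lat,e,p.round(3),"amp Nm %.3f th_eq %.1f rms %.3f"%(np.hypot(p[1],p[2])*.26/p[0],np.rad2deg(np.arctan2(p[2],-p[1])),(A@p-y)[mask].std()))
E
python3 fit4.py
```

```text
0 0 [ 0.87   0.494 -0.432  0.444] amp Nm 0.196 th_eq -138.8 rms 0.089
0 0 [ 0.851  0.332 -0.461  0.445] amp Nm 0.174 th_eq -125.8 rms 0.037
0 0 [ 0.961  0.468 -0.353  0.41 ] amp Nm 0.159 th_eq -142.9 rms 0.067
0 0 [ 0.672  0.291 -0.257  0.477] amp Nm 0.150 th_eq -138.6 rms 0.031
0 1 [ 0.864  0.347 -0.291  0.469  0.154] amp Nm 0.136 th_eq -140.0 rms 0.060
0 1 [ 0.851  0.314 -0.595  0.447 -0.122] amp Nm 0.206 th_eq -117.8 rms 0.035
0 1 [ 0.481  0.468 -0.353  0.41   0.481] amp Nm 0.317 th_eq -142.9 rms 0.067
0 1 [ 0.336  0.291 -0.257  0.477 -0.336] amp Nm 0.301 th_eq -138.6 rms 0.031
0.0095 0 [ 0.862  0.47  -0.409  0.455] amp Nm 0.188 th_eq -139.0 rms 0.071
0.0095 0 [ 0.845  0.355 -0.431  0.447] amp Nm 0.172 th_eq -129.4 rms 0.030
0.0095 0 [ 0.931  0.455 -0.348  0.427] amp Nm 0.160 th_eq -142.6 rms 0.053
0.0095 0 [ 0.707  0.311 -0.273  0.48 ] amp Nm 0.152 th_eq -138.7 rms 0.031
0.0095 1 [ 0.857  0.356 -0.299  0.475  0.119] amp Nm 0.141 th_eq -139.9 rms 0.050
0.0095 1 [ 0.845  0.342 -0.519  0.448 -0.08 ] amp Nm 0.191 th_eq -123.4 rms 0.029
0.0095 1 [ 0.465  0.455 -0.348  0.427  0.465] amp Nm 0.320 th_eq -142.6 rms 0.053
0.0095 1 [ 0.353  0.311 -0.273  0.48  -0.353] amp Nm 0.304 th_eq -138.7 rms 0.031
```

```bash
python3 -m creep '[[[-0.05,0,0],[0,-0.0027,0.0001],-0.55],[[-0.1,0,0],[0,-0.0054,0.0003],-0.55],[[-0.15,0,0],[0,-0.0081,0.0006],-0.55],[[-0.2,0,0],[0,-0.0107,0.0011],-0.55]]' >/dev/null
python3 -c "from h import *;log(-1)"
python3 -m creep '[[[-0.05,0,0],[0,-0.0027,0.0001],-0.55],[[-0.1,0,0],[0,-0.0054,0.0003],-0.55],[[-0.15,0,0],[0,-0.0081,0.0006],-0.55],[[-0.2,0,0],[0,-0.0107,0.0011],-0.55]]' >/dev/null
python3 -c "from h import *;log(-1)"
python3 -m creep '[[[-0.05,0,0],[0,-0.0027,0.0001],-0.55],[[-0.1,0,0],[0,-0.0054,0.0003],-0.55],[[-0.15,0,0],[0,-0.0081,0.0006],-0.55],[[-0.2,0,0],[0,-0.0107,0.0011],-0.55]]' >/dev/null
python3 -c "from h import *;log(-1)"
python3 -m creep '[[[-0.05,0,0],[0,-0.0027,0.0001],-0.55],[[-0.1,0,0],[0,-0.0054,0.0003],-0.55],[[-0.15,0,0],[0,-0.0081,0.0006],-0.55],[[-0.2,0,0],[0,-0.0107,0.0011],-0.55]]' >/dev/null
python3 -c "from h import *;log(-1)"
python3 -m creep '[[[0,0,0],[0,0.0,0],-0.3],[[0,0,0],[0,0,-0.02],0],[[0,0,0],[0,0,-0.045],0],[[0,0,0],[0,0,-0.07],0]]' >/dev/null
python3 -c "from h import *;rep()"
python3 -m creep '[[[0.12,0,0],[0,0.0147,0.0009],0],[[0.24,0,0],[0,0.0292,0.0035],0],[[0.36,0,0],[0,0.0433,0.0079],0],[[0.48,0,0],[0,0.0568,0.0139],0],[[0.6,0,0],[0,0.0694,0.0215],0],[[0.72,0,0],[0,0.0811,0.0305],0],[[0.808,0,0],[0,0.0889,0.038],0]]' >/dev/null
python3 -c "from h import *;rep()"
python3 -m creep '[[[0.12,0,0],[0,0.0147,0.0009],0],[[0.24,0,0],[0,0.0292,0.0035],0],[[0.36,0,0],[0,0.0433,0.0079],0],[[0.48,0,0],[0,0.0568,0.0139],0],[[0.6,0,0],[0,0.0694,0.0215],0],[[0.72,0,0],[0,0.0811,0.0305],0],[[0.808,0,0],[0,0.0889,0.038],0],[[0.808,0,0],[0,0.0889,0.038],0]]' >/dev/null
python3 -m creep '[[[0,0,0],[0,0,0],0],[[0,0,0],[0,0,0],0]]' >/dev/null
python3 -c "from h import *;rep();delta(48.3,.054,.045)"; cp log.jl logB.jl; python3 fit4.py | sed -n '9p;13p'
```

```text
t21.88 a-11.9 tilt-11.5 rad0.0532 x0.045 F[-1.  -2.7 -1.9] M[-0.33  0.07 -0.03] rxF_x 0.121 ff1 w0.0194 j[-11.  63.  63.]
t22.22 a-23.5 tilt-23.0 rad0.0536 x0.045 F[ 0.  -3.7 -1.1] M[-0.35  0.11 -0.03] rxF_x 0.156 ff2 w0.0190 j[-24.  58.  76.]
t22.55 a-34.7 tilt-34.5 rad0.0540 x0.045 F[-0.8 -4.2 -0.1] M[-0.29  0.06 -0.06] rxF_x 0.183 ff2 w0.0195 j[-40.  57.  91.]
t22.88 a-45.7 tilt-45.9 rad0.0544 x0.045 F[-1.  -5.   0.8] M[-0.27  0.01 -0.13] rxF_x 0.222 ff2 w0.0194 j[-55.  59. 107.]
t23.22 a-46.9 tilt-45.5 rad0.1244 x0.044 F[0.1 0.3 1.1] M[0.28 0.03 0.06] rxF_x 0.075 ff0 w0.0425 j[-51.  66. 105.]
t23.80 a0.8 tilt-359.2 rad0.1255 x0.046 F[ 0.1 -0.1  0.3] M[-0.02 -0.02 -0.01] rxF_x 0.016 ff0 w0.0426 j[ 1. 78. 52.]
t24.63 a46.1 tilt-313.1 rad0.1212 x0.045 F[ 1.1 -0.3  0.6] M[-0.33 -0.02  0.03] rxF_x -0.024 ff0 w0.0424 j[ 27. 111.  36.]
turn [0.024 0.001 0.001] shift [-0.0003  0.0031  0.0672]
0.0095 0 [ 0.855  0.476 -0.403  0.469] amp Nm 0.190 th_eq -139.7 rms 0.072
0.0095 1 [ 0.857  0.351 -0.296  0.479  0.123] amp Nm 0.139 th_eq -139.8 rms 0.048
```

```bash
rm log.jl
python3 -m creep '[[[0,0,0],[0,0.0015,0.02],0],[[0,0,0],[0,0.0015,0.04],0],[[0,0,0],[0,0.0015,0.06],0],[[0,0,0],[0,0.0015,0.067],0],[[0,0,0],[0,0.0015,0.067],0],[[0,0,0],[0,0.0015,0.067],-0.55],[[0,0,0],[0,0.0015,0.067],-0.55],[[0,0,0],[0,0.0015,0.067],-0.55]]' >/dev/null
python3 -c "from h import *;rep()"
python3 -m creep '[[[-0.05,0,0],[0,-0.0027,0.0001],-0.55],[[-0.1,0,0],[0,-0.0054,0.0003],-0.55],[[-0.15,0,0],[0,-0.0081,0.0006],-0.55],[[-0.2,0,0],[0,-0.0107,0.0011],-0.55]]' >/dev/null
python3 -c "from h import *;log(-1)"
python3 -m creep '[[[-0.05,0,0],[0,-0.0027,0.0001],-0.55],[[-0.1,0,0],[0,-0.0054,0.0003],-0.55],[[-0.15,0,0],[0,-0.0081,0.0006],-0.55],[[-0.2,0,0],[0,-0.0107,0.0011],-0.55]]' >/dev/null
python3 -c "from h import *;log(-1)"
python3 -m creep '[[[-0.05,0,0],[0,-0.0027,0.0001],-0.55],[[-0.1,0,0],[0,-0.0054,0.0003],-0.55],[[-0.15,0,0],[0,-0.0081,0.0006],-0.55],[[-0.2,0,0],[0,-0.0107,0.0011],-0.55]]' >/dev/null
python3 -c "from h import *;log(-1)"
python3 -m creep '[[[-0.05,0,0],[0,-0.0027,0.0001],-0.55],[[-0.1,0,0],[0,-0.0054,0.0003],-0.55],[[-0.15,0,0],[0,-0.0081,0.0006],-0.55],[[-0.2,0,0],[0,-0.0107,0.0011],-0.55]]' >/dev/null
python3 -c "from h import *;log(-1)"
python3 -m creep '[[[0.05,0,0],[0,0.0027,0.0001],-0.55],[[0.1,0,0],[0,0.0054,0.0003],-0.55],[[0.15,0,0],[0,0.0081,0.0006],-0.55],[[0.2,0,0],[0,0.0107,0.0011],-0.55]]' >/dev/null
python3 -c "from h import *;log(1)"
python3 -m creep '[[[0.05,0,0],[0,0.0027,0.0001],-0.55],[[0.1,0,0],[0,0.0054,0.0003],-0.55],[[0.15,0,0],[0,0.0081,0.0006],-0.55],[[0.2,0,0],[0,0.0107,0.0011],-0.55]]' >/dev/null
python3 -c "from h import *;log(1)"
python3 -m creep '[[[0.05,0,0],[0,0.0027,0.0001],-0.55],[[0.1,0,0],[0,0.0054,0.0003],-0.55],[[0.15,0,0],[0,0.0081,0.0006],-0.55],[[0.2,0,0],[0,0.0107,0.0011],-0.55]]' >/dev/null
python3 -c "from h import *;log(1)"
python3 -m creep '[[[0.05,0,0],[0,0.0027,0.0001],-0.55],[[0.1,0,0],[0,0.0054,0.0003],-0.55],[[0.15,0,0],[0,0.0081,0.0006],-0.55],[[0.2,0,0],[0,0.0107,0.0011],-0.55]]' >/dev/null
python3 -c "from h import *;log(1)"
sed -i 's/("log.jl",-90)/("logB.jl",-90),("log.jl",-180)/; s/off==0/off<-3/' fit4.py
cat >> fit4.py <<'E'
print(np.c_[np.rad2deg(th),d,y+.455*np.sin(ti)][off<-1].round(2).tolist())
E
python3 fit4.py
```

```text
t25.30 a46.9 tilt-313.2 rad0.0555 x0.045 F[ 0.1  0.  -0.5] M[-0.35 -0.02  0.02] rxF_x 0.018 ff0 w0.0192 j[ 27. 105.  35.]
t25.63 a38.0 tilt-324.9 rad0.0542 x0.045 F[-0.1 -2.1 -4.3] M[-0.91 -0.02 -0.04] rxF_x 0.236 ff2 w0.0191 j[22. 96. 37.]
t25.97 a26.8 tilt-336.4 rad0.0542 x0.045 F[ 0.1 -3.  -4.1] M[-0.94  0.03 -0.03] rxF_x 0.244 ff2 w0.0193 j[16. 87. 40.]
t26.30 a15.5 tilt-347.8 rad0.0542 x0.045 F[ 0.1 -5.2 -4.5] M[-0.91 -0.01  0.04] rxF_x 0.336 ff3 w0.0195 j[ 9. 79. 45.]
t26.63 a4.3 tilt-359.3 rad0.0542 x0.045 F[-0.3 -5.9 -3.4] M[-0.88  0.11 -0.02] rxF_x 0.330 ff3 w0.0196 j[ 1. 71. 52.]
t26.97 a11.8 tilt-347.1 rad0.0547 x0.045 F[0.6 3.  1.3] M[ 0.44 -0.01 -0.06] rxF_x -0.174 ff2 w0.0191 j[10. 79. 45.]
t27.30 a23.3 tilt-335.7 rad0.0547 x0.045 F[1.1 3.  1.8] M[ 0.47  0.01 -0.03] rxF_x -0.189 ff2 w0.0191 j[16. 88. 40.]
t27.63 a34.6 tilt-324.2 rad0.0546 x0.045 F[0.4 4.3 2.3] M[ 0.43  0.   -0.03] rxF_x -0.266 ff2 w0.0192 j[22. 97. 37.]
t27.97 a45.9 tilt-312.7 rad0.0545 x0.045 F[1.6 3.7 2.3] M[ 0.43 -0.03 -0.02] rxF_x -0.234 ff2 w0.0194 j[ 28. 105.  35.]
0 0 [ 0.825  0.494 -0.379  0.424
[... 1076 characters left out ...]
 th_eq -137.2 rms 0.065
0.0095 1 [ 0.347  0.299 -0.255  0.471 -0.347] amp Nm 0.295 th_eq -139.5 rms 0.030
[[-42.41, -1.0, -0.33], [-54.42, -1.0, -0.3], [-66.18, -1.0, -0.36], [-77.88, -1.0, -0.3], [-89.48, -1.0, -0.41], [-100.87, -1.0, -0.44], [-112.14, -1.0, -0.46], [-123.25, -1.0, -0.66], [-134.25, -1.0, -0.64], [-137.02, 0.0, 0.06], [-131.66, 1.0, 0.94], [-120.55, 1.0, 1.13], [-109.33, 1.0, 1.34], [-97.8, 1.0, 1.37], [-99.27, -1.0, -0.44], [-110.89, -1.0, -0.55], [-122.07, -1.0, -0.57], [-133.09, -1.0, -0.62], [-139.37, -1.0, -0.67], [-150.65, -1.0, -0.78], [-161.86, -1.0, -0.84], [-173.11, -1.0, -0.9], [-170.81, 1.0, 0.54], [-159.33, 1.0, 0.65], [-148.02, 1.0, 0.7], [-136.73, 1.0, 0.78]]
```

```bash
python3 -m creep '[[[-0.04,0,0],[0,-0.0021,0],-0.6],[[-0.04,0,0],[0,-0.0021,0],-1],[[-0.04,0,0],[0,-0.0021,0],-1],[[-0.04,0,0],[0,-0.0021,0],-1],[[-0.04,0,0],[0,-0.0021,0],-1]]' 60 >/dev/null
python3 -c "from h import *;rep()"
python3 -m creep '[[[-0.03,0,0],[0,-0.0016,0],-1],[[-0.06,0,0],[0,-0.0032,0.0001],-1],[[-0.09,0,0],[0,-0.0048,0.0002],-1],[[-0.09,0,0],[0,-0.0048,0.0002],-1],[[-0.09,0,0],[0,-0.0048,0.0002],-1],[[-0.09,0,0],[0,-0.0048,0.0002],-1]]' >/dev/null
python3 -c "from h import *;rep()"
```

```text
t28.38 a46.5 tilt-315.4 rad0.0533 x0.044 F[-1.4 -1.1 -7. ] M[-1.36  0.19  0.2 ] rxF_x 0.309 ff58 w0.0118 j[ 26. 103.  35.]
t28.88 a39.8 tilt-320.5 rad0.0533 x0.044 F[-4.2 -2.5 -5.5] M[-1.57  0.45  0.36] rxF_x 0.291 ff60 w0.0119 j[24. 99. 36.]
```

```bash
python3 -m creep '[[[-0.02,0,0],[0,-0.001,0],-1],[[-0.02,0,0],[0,-0.001,0],-1],[[-0.02,0,0],[0,-0.001,0],-1],[[-0.02,0,0],[0,-0.001,0],-1],[[-0.02,0,0],[0,-0.001,0],-1],[[-0.02,0,0],[0,-0.001,0],-1]]' >/dev/null
python3 - <<'E'
from h import *
rep();im=ctrl.snapshot("scene");cv2.imwrite("pics/s2.png",im[:,:,::-1])
E
```

```text
t29.38 a39.2 tilt-321.6 rad0.0533 x0.044 F[-3.6 -2.9 -5.9] M[-1.48  0.51  0.37] rxF_x 0.318 ff60 w0.0118 j[23. 99. 36.]
```

View pics/s2.png

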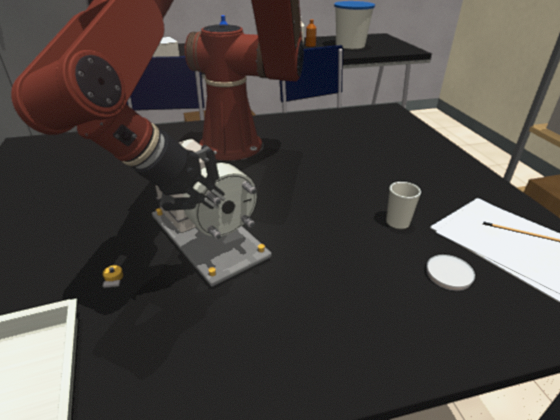

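The jaws hold the upper-left nut at about (212,190). Counterweight (113,272), beaker (402,205) and dish (450,272) are where they were. The drum is at rest, so I am handing in.

```bash
python3 -c "from rig import ctrl;print(ctrl.hand_in())"
```

```text
the job is handed in; nothing more can be done
None
```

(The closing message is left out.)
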